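# Reset the table easel's top clamp for the canvas on it

### The job

The top clamp of this table easel is still locked at its highest hole, clear of the canvas that now stands on the ledge. Pull the bent lock pin out and lay it down on the table, bring the clamp down until its jaw rests on the top edge of that canvas, then push the pin back through clamp and mast until its tip shows on the other side, so that the clamp is locked there. Leave the canvas standing on the ledge, and the spare canvases and painting things where they are.

Things in the scene. Friction and masses are not known exactly. Their poses are not given: they have to be found in the camera images.
- easel: Wooden table easel, fixed. Origin on the table under the axis of its upright mast; the canvas stands on the -x side, y is across, z up. Mast 28 x 28 mm, top at z = 346 mm; 12 mm holes through it along y, on its axis, at z = 305, 275, 245, 215 and 185 mm. Two foot runners 35 mm wide, 30 mm high at y = -130 and +130 mm, from x = -160 to +100 mm.
- ledge (a point): Point on top of the ledge (z = 50 mm, 300 mm wide, lip 12 mm high), 27 mm in front (-x) of the mast axis: where the middle of the canvas's underside stands.
- clamp (a joint): How far the top clamp has been slid down the mast, in m: 0 at the start (pinned at the highest hole), up to 0.13. With the pin out it stays where it is left (a sliding friction of about 7 N, weight 2 N). Each 0.03 brings it to the next hole.
- clamp_hole (a point): Middle of the clamp's 12 mm pin hole, on the mast axis, 45 mm above the underside of its jaw; axes as the easel's. The clamp is a dark steel sleeve round the mast, 64 mm high (hole 19 mm below its top); the hole runs along y through its two 10 mm cheeks, outer faces at y = -25 and +25 mm, and through the mast between when it lines up.
- clamp_jaw (a point): Middle of the jaw's underside where it meets the canvas, 27 mm in front (-x) of the mast axis; axes as the easel's. A small lip in front of the canvas hangs 9 mm lower, at x = -44 to -52 mm from the mast axis.
- jaw_top (a point): Flat top of the wooden jaw arm 70 mm in front (-x) of the mast axis, a place to press on. The arm is 44 mm wide (y), 16 mm thick and reaches from 24 to 82 mm in front of the mast axis.
- pin: Bent lock pin, round steel bar of 10 mm with round ends, about 90 g. Origin at the bend on the axis; the straight shank runs along its x to the tip; the arm along its -z, 50 mm to its end. At the start it is through clamp and mast with some play: shank along the easel's y, bend 85 mm to the -y side of the mast axis, arm hanging down, 60 mm of shank clear of the cheek.
- pin_tip (a point): Tip of the pin's shank, on its axis, 119 mm from the bend.
- canvas_short: Stretched white canvas 120 mm high, 130 mm wide, 20 mm thick. Origin at the middle of its underside, z up, face to -x. One of the three canvases stands on the easel's ledge, the two others in the rack: which is which differs.
- canvas_medium: As canvas_short but 150 mm high.
- canvas_tall: As canvas_short but 180 mm high.
- rack: Fixed plywood rack for the spare canvases, 150 x 150 mm, 50 mm high, with dowels up to 160 mm, to the +y side of the easel. Origin under its middle.
- brush_jar: Blue ceramic jar, 84 mm across, full of brushes, about 250 mm high. Bystander.
- paint_bottle: White paint bottle, 48 mm across, 120 mm high. Bystander.
- paint_tube: Paint tube lying flat, about 150 mm long and 37 mm wide, along its x. Bystander.
Not all that is in view belongs to the job. What is shaped like the canvas_medium but green or purple is not meant.

How it is judged:
By the outcome, as a careful person would: the job done as asked, in the order asked, and still so for the second after the job is handed in, with the robot touching nothing.
It also fails if it takes over 72 s, if anything falls off the work surface, if the arm or the gripper's body presses on something with over 40 N, if the wrist force passes 120 N, or if a joint passes its speed limit or range.

### The arm

A 7-joint arm with a two-finger parallel gripper is mounted at the origin on the work surface. World frame = base frame: x ahead of the robot, y to its left, z up, the work surface at z = 0. Lengths are in m, angles in rad, forces in N, time in s.
With the tool pointing down it reaches from about 0.4 to 0.9 m from the base axis. Payload 5.5 kg.
Tool frame: the origin (TCP) lies at the very end of the fingers, on their centre line; the grasp point (between the pads) lies 19 mm behind it; z points along the fingers, y is the line along which they close (so a half turn about z gives the same grasp; the last joint's range is limited). The gripper opens to 92 mm and grips with 3 to 60 N. Pads are 19 mm wide; open, the fingers measure 130 mm over their backs; the gripper's body (75 mm by 190 mm) begins 47 mm behind the grasp point.
Start: joints at [1.518, 0.501, -0.427, 1.55, 0.221, 1.138, -0.21], TCP at [0.202, -0.618, 0.227] pointing down, gripper open.
Joint ranges: [-2.88, 2.88], [-0.31, 2.03], [-1.54, 1.56], [0.2, 2.42], [-1.41, 4.55], [0.19, 2.02], [-2.57, 2.57]. Speed limits (rad/s): [2.57, 2.57, 3.14, 3.14, 3.14, 3.14, 3.14].

### API

Orientations are given as a 3x3 rotation matrix whose columns are the frame's x, y, z axes.
In Python, from cell import r gives the robot as it stands.
- The arm moves only by the tool apply_moves, never from a script. Its argument "moves" is one flat list of numbers, 4 for each row, row after row: the shift along the tool's x, y, z in mm, then the turn about the tool's z in rad. In form: [dx, dy, dz, twist, dx, dy, dz, twist, ...]. A call has 1 to 10 rows; each row is the pose to reach, as a shift and turn from the pose commanded when the call began, along the tool's axes at that moment; what a row does not reach only later rows make up. A row lasts 1/10 s, in which the tool goes at most 50 mm and 8.59 degrees, less where a joint would pass 70% of its speed; a pose out of reach is approached as far as the arm can. A call with a gripper value outside its range is refused whole. "claw" is the finger opening in mm, from 0 to 91.8, set as the call begins (left out, the last holds). The fingers move at their own pace and stop on an object; "grip_force" is the grip in N (left out, the last holds). Time passes only in rows, so rows that repeat a pose let the fingers close. It gives the time, the measured TCP pose, the force, the opening and the grip force at its end, in the units of the state.
- r.read_state(): the state, without advancing time (a new reading comes with each control period).
- r.get_image(name): name is "side" or "top"; returns a dict with "color" (480x640x3 uint8, red, green, blue), "camera_matrix" (3x3 intrinsics, pixels), "view" (4x4, takes a point from world to camera coordinates). Camera axes: x right, y up, looking along -z (the intrinsics and any distortion apply to the point x, -y, -z); pixel columns grow to the right and rows downward; lengths in m; the calibration is good to about 2 mm. A picture is of the moment at which its call begins. There is no depth.
- r.finish_job(): hands the job in; it is judged then, once.
The state is a dict: "time_s": time; "q": joint angles; "joint_vel": joint speeds; "effort": joint torques, N m; "tcp_pos": TCP position; "tool_rot": TCP orientation; "force": force on the tool from outside, world axes, zero at the start; "ft_torque": the same for the moment, N m; "grip_width": finger opening in m; "gripper_force": force on a finger pad.
Only numpy, scipy, OpenCV 4.12 (cv2) and the standard library are available. Lean on these libraries where they do the work, as an engineer would, in place of code of your own. Each camera call takes 0.05 s, during which the arm holds its last target. There are 200 camera calls.

## Working session

There is one attempt and no reset: what is moved stays moved. The work goes in short steps, Python scripts to look and compute and a tool call to move; the robot and the scene stay as the last step left them, time stands still between calls to the robot, and variables do not carry over. Pictures are saved under pics/ and viewed, at most 10 in all, crops included, and the job is handed in when it is done.

Besides the shell and the picture viewer there is one more tool, called after "Emit:" as name(argument=value, ...) on one line, values as JSON. apply_moves: Moves the arm, as the interface text tells. Its arguments: {"type":"object","properties":{"moves":{"type":"array","items":{"type":"number"}},"claw":{"type":"number"},"grip_force":{"type":"number"}},"required":["moves"]}

```bash
mkdir -p pics; ls
python3 - <<'E'
from cell import r
import cv2,numpy as np
s=r.read_state()
print(s['time_s'],s['tcp_pos'],np.round(s['tool_rot'],3).tolist(),s['grip_width'])
for n in('side','top'):
    d=r.get_image(n);cv2.imwrite(f'pics/{n}0.png',d['color'][:,:,::-1]);print(n,d['camera_matrix'].tolist(),np.round(d['view'],4).tolist(),[k for k in d])
E
```

```text
pics
0.0 [ 0.20160051 -0.61719133  0.22567482] [[0.951, 0.311, -0.001], [0.311, -0.951, 0.002], [0.0, -0.002, -1.0]] 0.09204969615890796
side [[452.7593979669826, 0.0, 322.61302164814174], [0.0, 452.7593979669826, 247.22198671540121], [0.0, 0.0, 1.0]] [[-0.9119, -0.4098, -0.0204, 0.5264], [0.2715, -0.6399, 0.7189, -0.3087], [-0.3077, 0.6501, 0.6948, -1.2758], [0.0, 0.0, 0.0, 1.0]] ['color', 'camera_matrix', 'view']
top [[501.5050463384978, 0.0, 320.8100756466415], [0.0, 501.5050463384978, 239.5850866366502], [0.0, 0.0, 1.0]] [[-0.0089, -0.9999, 0.0118, 0.0099], [0.9845, -0.0067, 0.1753, -0.6151], [-0.1752, 0.0132, 0.9844, -1.3369], [0.0, 0.0, 0.0, 1.0]] ['color', 'camera_matrix', 'view']
```

View pics/side0.png

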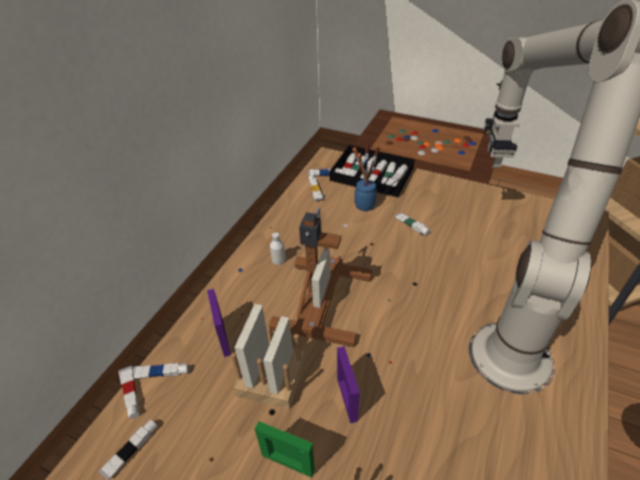

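View pics/top0.png

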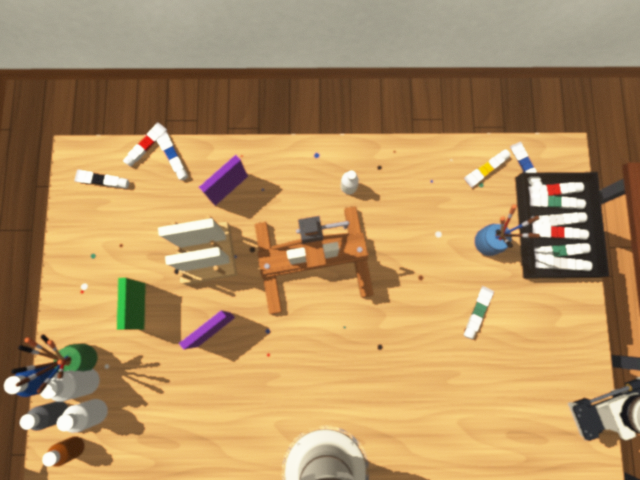

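Side view: the easel's dark clamp is at about (311,230), its canvas at (321,278), the rack canvases at (252,345) and (279,355). There are purple decoys at (218,322) and (347,385) and a green one at (285,448). Top view: clamp at (310,228), pin running right to (347,226), foot runners at (265,268) and (359,253). The only bent steel pin is the one in the clamp. The white tubes and brushes are not pins. I'll check this in one close crop.

Run:
```python
import cv2,numpy as np
s=cv2.imread('pics/side0.png')[195:355,255:385];t=cv2.imread('pics/top0.png')[195:320,245:385]
a=cv2.resize(s,None,fx=3.0,fy=3.0,interpolation=cv2.INTER_CUBIC);b=cv2.resize(t,None,fx=2.9,fy=2.9,interpolation=cv2.INTER_CUBIC)
c=np.zeros((480,800,3),np.uint8);c[:480,:390]=a;c[:b.shape[0],393:393+b.shape[1]]=b
cv2.imwrite('pics/crop0.png',c);print(b.shape)
for n in('side','top'):
    pass
```

```text
(362, 406, 3)
```

View pics/crop0.png

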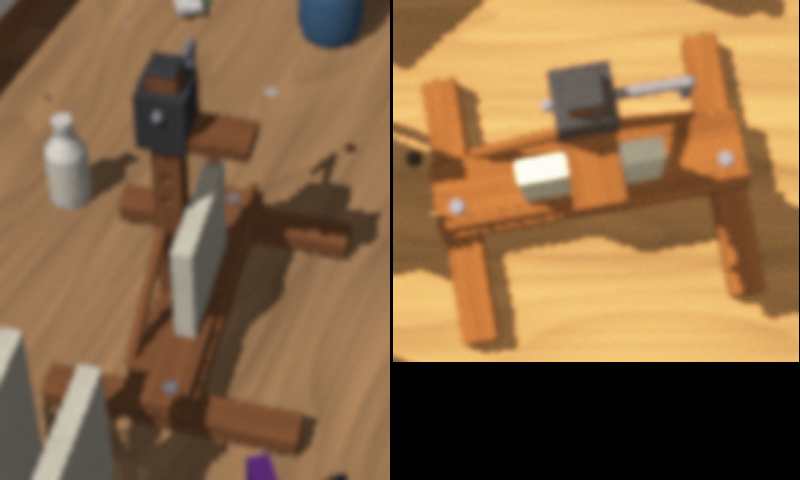

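```bash
cat > h.py <<'E'
import numpy as np,cv2
from cell import r
def cam(d): 
    V=np.array(d['view']);F=np.diag([1,-1,-1.]);return np.array(d['camera_matrix'])@F@V[:3]
def tri(Ps,Pt,s,t):
    X=cv2.triangulatePoints(Ps,Pt,np.array(s,float).reshape(2,1),np.array(t,float).reshape(2,1))[:,0];return X[:3]/X[3]
def plane(P,p,z):
    u,v=p;M=np.stack([P[0]-u*P[2],P[1]-v*P[2]]);return np.linalg.solve(M[:,:2],-(M[:,2]*z+M[:,3]))
def proj(P,X):
    q=P@np.append(X,1);return q[:2]/q[2]
sc=lambda x,y:(255+x/3,195+y/3)
tc=lambda x,y:(245+(x-393)/2.9,195+y/2.9)
E
python3 - <<'E'
from h import *
Ps=cam(r.get_image('side'));Pt=cam(r.get_image('top'));np.save('Ps',Ps);np.save('Pt',Pt)
pr=lambda n,x:print(n,np.round(np.array(x)*1000,1))
pr('tip',tri(Ps,Pt,sc(157,117),tc(545,104)))
pr('bend',tri(Ps,Pt,sc(190,44),tc(690,82)))
# sleeve top corners: +y+x, +y-x, -y-x
for n,a,b in(('+y-x',(183,101),(558,136)),('+y+x',(137,92),(550,73)),('-y-x',(197,67),(618,125)),('-y+x',(152,57),(608,62))): pr('clamp '+n,tri(Ps,Pt,sc(*a),tc(*b)))
for n,a,b in(('boltL',(170,386),(456,206)),('boltR',(232,199),(725,158)),('canvas+y front top',(194,258),(522,199)),('canv +y back top',(172,247),(514,165)),): pr(n,tri(Ps,Pt,sc(*a),tc(*b)))
for n,b in(('L far',((423,86),(455,80))),('R far',((684,38),(715,33))),('L near',((465,338),(497,331))),('R near',((732,291),(762,286)))):
    for q in b: pr(n,plane(Pt,tc(*q),.03))
for n,a in(('Lnear side',((300,415),)),('Rnear side',((351,228),))):
    for q in a: pr(n,plane(Ps,sc(*q),.03))
E
```

```text
tip [588.9  60.9 310.5]
bend [608.3 -52.9 301.4]
clamp +y-x [563.2  51.3 329.4]
clamp +y+x [609.6  56.4 329.2]
clamp -y-x [571.1   5.3 329.9]
clamp -y+x [616.8  11.7 332.6]
boltL [541.9 153.9  55.7]
boltR [ 586.9 -101.8   52.8]
canvas+y front top [537.6  87.2 171.5]
canv +y back top [562.2  92.5 182.6]
L far [663.8 189.9]
L far [669.5 158.7]
R far [710.4 -66.1]
R far [715.3 -96.8]
L near [419.5 146.7]
L near [425.8 116.5]
R near [ 461.8 -107.7]
R near [ 466.3 -136.5]
Lnear side [420.8 118.4]
Rnear side [ 458.8 -132.4]
```

The crop confirms the pin. In the side view its tip shows at about (307,234) and its bend at (318,210). In the top view it runs from (298,231) to (347,223). The canvas top triangulates to about 170–180 mm, so this is the short canvas and the clamp goes down 90 mm. Next I work out the moves.

```bash
cat >> h.py <<'E'
yaw=np.radians(9.7);O=np.array([.591,.031]);ex=np.array([np.cos(yaw),np.sin(yaw)]);ey=np.array([-ex[1],ex[0]])
W=lambda a,b,z:np.append(O+ex*a+ey*b,z)   # easel->world, m
E=lambda p:np.array([(np.array(p)[:2]-O)@ex,(np.array(p)[:2]-O)@ey])
def plan(p,head):
    """shift mm in tool axes & twist to put TCP at p with tool x heading head (rad)"""
    s=r.read_state();R=np.array(s['tool_rot']);d=R.T@(np.array(p)-s['tcp_pos'])*1000
    h=np.arctan2(R[1,0],R[0,0]);tw=-(head-h)
    print('shift',np.round(d,1),'twist',round((tw+np.pi)%(2*np.pi)-np.pi,4))
E
python3 - <<'E'
from h import *
Ps=np.load('Ps.npy');Pt=np.load('Pt.npy')
for h in(.17,.2,.23):
    for a,b in((-.037,.065),(-.017,.065)):
        q=proj(Ps,W(a,b,h));t=proj(Pt,W(a,b,h));print(h,a,np.round([(q[0]-255)*3,(q[1]-195)*3,(t[0]-245)*2.9+393,(t[1]-195)*2.9]))
for n,p in(('jar',(490,250)),('tube',(478,312)),('bottle',(349,188))):print(n,plane(Pt,p,.02))
plan(W(0,-.065,.40),yaw-np.pi/2)
E
```

```text
0.17 -0.037 [193. 259. 519. 188.]
0.17 -0.017 [172. 256. 515. 165.]
0.2 -0.037 [192. 238. 517. 183.]
0.2 -0.017 [171. 234. 513. 160.]
0.23 -0.037 [191. 215. 515. 178.]
0.23 -0.017 [170. 211. 511. 154.]
jar [ 0.5879476  -0.47637061]
tube [ 0.41369016 -0.43092397]
bottle [ 0.77261413 -0.07843039]
shift [ 562.  -431.4 -173.4] twist 1.7173
```

Emit:
apply_moves(moves=[0,0,-100,0.1,0,0,-173,0.2,30,-20,-173,0.3,70,-54,-173,0.45,110,-84,-173,0.6,150,-115,-173,0.75,190,-146,-173,0.9,230,-177,-173,1.05,270,-207,-173,1.2,310,-238,-173,1.35], claw=60, grip_force=40)

```text
time_s: 1.2
tcp_pos: [0.403, -0.3239, 0.3999]
tool_rot: [[0.542, -0.841, 0.0], [-0.841, -0.542, -0.0], [0.0, 0.0, -1.0]]
force: [1.6, -0.4, 0.2]
grip_width: 0.0601
gripper_force: 0.0
```

Run:
```python
from h import *
s=r.read_state();print(s['time_s'],np.round(s['q'],2),s['tcp_pos'],s['force'])
plan(W(0,-.065,.40),yaw-np.pi/2)
```

```text
1.2 [ 1.05  0.13 -0.47  1.64  0.06  1.39 -2.  ] [ 0.40296173 -0.32387598  0.39985417] [ 1.63789148 -0.37879711  0.18280068]
shift [-1.366e+02 -3.248e+02 -2.000e-01] twist 0.4032
```

Joint 7 would run out of range that way, so I use the half-turn-equivalent grasp.

Emit:
apply_moves(moves=[-15,-35,0,-0.14,-30,-70,0,-0.28,-45,-105,0,-0.42,-60,-140,0,-0.56,-75,-175,0,-0.7,-90,-210,0,-0.84,-105,-245,0,-0.98,-120,-280,0,-1.12,-130,-310,0,-1.26,-137,-325,0,-1.4])

```text
time_s: 2.2
tcp_pos: [0.6005, -0.0303, 0.3995]
tool_rot: [[0.915, 0.404, 0.0], [0.404, -0.915, 0.002], [0.001, -0.002, -1.0]]
force: [0.4, -0.0, 0.1]
grip_width: 0.06
gripper_force: 0.0
```

Run:
```python
from h import *
s=r.read_state();print(s['time_s'],np.round(s['q'],2),s['tcp_pos'],s['force'])
plan(W(0,-.065,.40),yaw+np.pi/2)
```

```text
2.2 [ 0.62  0.37 -0.84  1.43  0.27  1.46 -1.37] [ 0.6005284  -0.03032759  0.39947663] [ 0.40341437 -0.00894129  0.10938081]
shift [ 0.2  3.1 -0.5] twist -1.324
```

Emit:
apply_moves(moves=[0,1,0,-0.14,0,3,0,-0.28,0,3,0,-0.42,0,3,0,-0.56,0,3,0,-0.7,0,3,0,-0.84,0,3,10,-0.98,0,3,30,-1.12,0,3,50,-1.26,0,3,70,-1.324])

```text
time_s: 3.2
tcp_pos: [0.6007, -0.0365, 0.3288]
tool_rot: [[-0.164, 0.986, -0.0], [0.986, 0.164, -0.0], [-0.0, -0.0, -1.0]]
force: [0.1, 0.1, -0.6]
grip_width: 0.0602
gripper_force: 0.0
```

Run:
```python
from h import *
s=r.read_state();print(s['time_s'],np.round(s['q'],2),s['tcp_pos'],s['force'])
plan(W(0,-.065,.287),yaw+np.pi/2)
a=r.get_image('side')['color'][180:330,240:400,::-1];b=r.get_image('top')['color'][170:320,245:405,::-1]
f=lambda x:cv2.resize(x,None,fx=2.5,fy=2.5,interpolation=cv2.INTER_CUBIC)
cv2.imwrite('pics/c1.png',np.hstack([f(a),f(b)]))
```

```text
3.2 [ 0.78  0.51 -1.09  1.54  0.45  1.38 -0.18] [ 0.60065352 -0.0365402   0.32884083] [ 0.14087834  0.08995277 -0.60872032]
shift [ 3.2  1.9 41.8] twist -0.0045
```

View pics/c1.png

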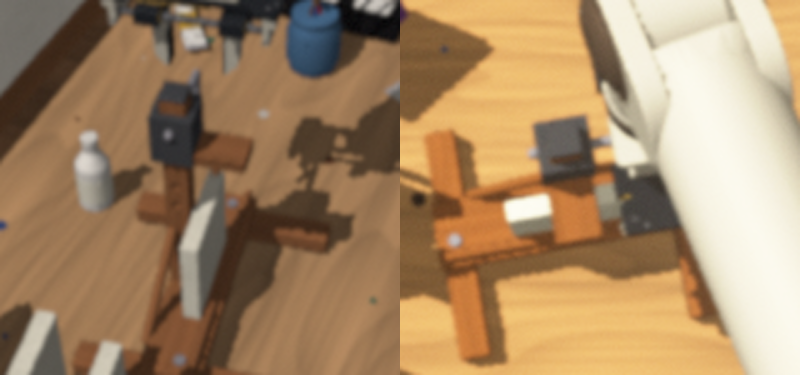

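The open fingers (at 162,55 and 232,55 in the left crop) straddle the pin's bend at (196,80), centred on it. Next: descend and close.

Emit:
apply_moves(moves=[3,2,15,0,3,2,30,0,3,2,42,0,3,2,42,0])

```text
time_s: 3.7
tcp_pos: [0.6012, -0.0333, 0.2857]
tool_rot: [[-0.159, 0.987, -0.003], [0.987, 0.159, -0.0], [0.0, -0.003, -1.0]]
force: [-0.6, -0.5, -0.0]
grip_width: 0.0601
gripper_force: 0.0
```

Emit:
apply_moves(moves=[0,0,0,0,0,0,0,0,0,0,0,0,0,0,0,0,0,0,0,0,0,0,0,0,0,0,0,0], claw=0, grip_force=30)

```text
time_s: 4.4
tcp_pos: [0.605, -0.0328, 0.2891]
tool_rot: [[-0.159, 0.987, 0.007], [0.987, 0.159, 0.001], [-0.0, 0.007, -1.0]]
force: [6.3, 0.3, 0.1]
grip_width: 0.0087
gripper_force: 30.1
```

Emit:
apply_moves(moves=[0,3,0,0,-2,3,0,0,-6,3,0,0,-10,3,0,0,-14,3,0,0])

```text
time_s: 4.9
tcp_pos: [0.6075, -0.0459, 0.2878]
tool_rot: [[-0.16, 0.987, 0.0], [0.987, 0.16, 0.001], [0.001, 0.0, -1.0]]
force: [1.8, 1.6, 0.9]
grip_width: 0.009
gripper_force: 29.9
```

Run:
```python
from h import *
s=r.read_state();print(s['time_s'],np.round(s['q'],2),s['tcp_pos'],s['force'],s['ft_torque'],s['grip_width'])
print(E(s['tcp_pos']))
a=r.get_image('side')['color'][180:330,240:400,::-1];b=r.get_image('top')['color'][170:320,245:405,::-1]
f=lambda x:cv2.resize(x,None,fx=2.5,fy=2.5,interpolation=cv2.INTER_CUBIC)
cv2.imwrite('pics/c2.png',np.hstack([f(a),f(b)]))
```

```text
4.9 [ 0.77  0.55 -1.06  1.57  0.49  1.31 -0.2 ] [ 0.60752315 -0.04594895  0.28777183] [1.82253903 1.56473551 0.85435784] [ 0.44603344 -0.51505641 -0.14325026] 0.00904932342596159
[ 0.00332184 -0.07863282]
```

View pics/c2.png

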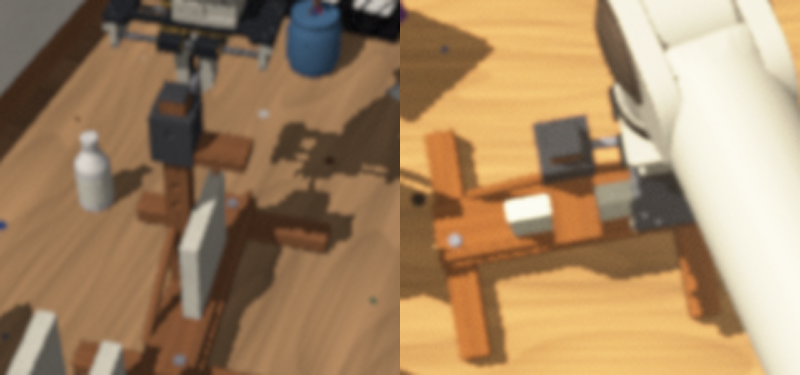

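The tip no longer shows on the near cheek (168,135), so the pin slides with the fingers. I keep pulling.

Emit:
apply_moves(moves=[-8,0,0,0,-16,0,0,0,-24,0,0,0,-32,0,0,0,-40,0,0,0,-48,0,0,0,-56,0,0,0,-66,0,0,0,-80,0,0,0,-90,0,0,0])

```text
time_s: 6.0
tcp_pos: [0.622, -0.1372, 0.2876]
tool_rot: [[-0.158, 0.987, -0.0], [0.987, 0.158, -0.001], [-0.001, -0.0, -1.0]]
force: [-0.8, -0.5, -1.0]
grip_width: 0.0088
gripper_force: 29.9
```

Run:
```python
from h import *
s=r.read_state();print(s['time_s'],s['tcp_pos'],s['force'],s['ft_torque'],s['grip_width'],E(s['tcp_pos']))
plan([.56,-.26,.06],yaw+np.pi/2)
```

```text
6.0 [ 0.62199444 -0.13724377  0.28762316] [-0.77714489 -0.5108722  -1.01033214] [-0.06611135 -0.09784909  0.00878717] 0.008754199812740398 [ 0.00220404 -0.1710607 ]
shift [-111.3  -80.6  227.7] twist -0.0103
```

Emit:
apply_moves(moves=[-40,-20,30,0,-75,-40,70,0,-105,-60,110,0,-131,-80,150,0,-131,-80,190,0,-131,-80,215,0,-131,-80,235,0,-131,-80,245,0,-131,-80,249,0,-131,-80,249,0])

```text
time_s: 7.0
tcp_pos: [0.5649, -0.277, 0.0396]
tool_rot: [[-0.16, 0.987, 0.002], [0.987, 0.16, -0.0], [-0.001, 0.001, -1.0]]
force: [-0.1, 0.8, -0.1]
grip_width: 0.0088
gripper_force: 29.9
```

Emit:
apply_moves(moves=[0,0,1,0,0,0,2,0,0,0,3,0,0,0,4,0,0,0,4,0])

```text
time_s: 7.5
tcp_pos: [0.5641, -0.2772, 0.0355]
tool_rot: [[-0.16, 0.987, 0.001], [0.987, 0.16, -0.0], [-0.0, 0.0, -1.0]]
force: [-0.5, 0.5, 5.1]
grip_width: 0.009
gripper_force: 29.9
```

Emit:
apply_moves(moves=[0,0,0,0,0,-4,1,0,0,-8,2,0,0,-12,3,0,0,-16,4,0,0,-20,6,0,0,-24,8,0,0,-28,11,0,0,-32,14,0,0,-36,17,0], claw=0, grip_force=6)

```text
time_s: 8.5
tcp_pos: [0.5279, -0.2832, 0.0174]
tool_rot: [[-0.159, 0.987, 0.0], [0.987, 0.159, -0.0], [-0.0, 0.0, -1.0]]
force: [0.4, -0.6, -0.8]
grip_width: 0.0095
gripper_force: 6.0
```

Run:
```python
from h import *
s=r.read_state();print(s['time_s'],s['tcp_pos'],s['force'],s['ft_torque'],s['grip_width'],E(s['tcp_pos']))
Ps=np.load('Ps.npy');q=proj(Ps,s['tcp_pos']).astype(int);print(q)
a=r.get_image('side')['color'][q[1]-60:q[1]+60,q[0]-80:q[0]+80,::-1]
cv2.imwrite('pics/c3.png',cv2.resize(a,None,fx=4,fy=4,interpolation=cv2.INTER_CUBIC))
```

```text
8.5 [ 0.52787268 -0.28320389  0.01736617] [ 0.40855497 -0.59325183 -0.79867181] [ 0.06368809 -0.24330748  0.05781477] 0.009489924954716063 [-0.11516484 -0.29907558]
[367 239]
```

View pics/c3.png

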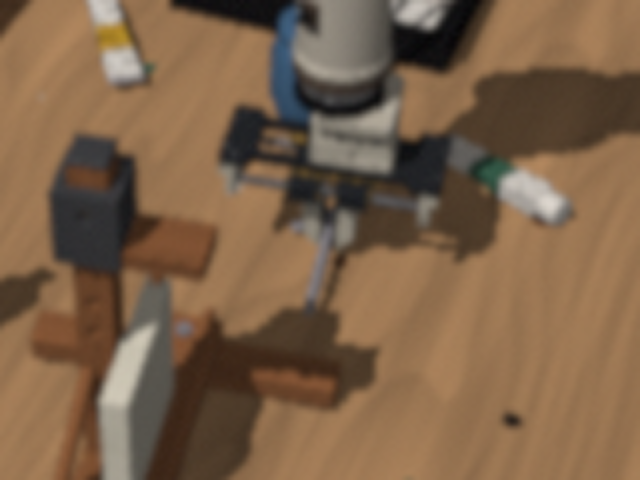

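The pin's arm has swung out sideways: its end is at about (297,225), and the shank runs from (330,225) to (310,305) just above the table. Lower it further, then release.

Emit:
apply_moves(moves=[0,-3,3,0,0,-6,6,0,0,-8,9,0,0,-10,12,0,0,-10,14,0,0,-10,14,0])

```text
time_s: 9.15
tcp_pos: [0.5184, -0.2848, 0.0036]
tool_rot: [[-0.159, 0.987, 0.0], [0.987, 0.159, 0.0], [-0.0, 0.0, -1.0]]
force: [-0.3, -0.8, 0.9]
grip_width: 0.0096
gripper_force: 6.0
```

Emit:
apply_moves(moves=[0,0,0,0,0,0,0,0,0,0,-10,0,0,0,-50,0,0,0,-100,0,0,0,-150,0,0,0,-200,0,0,0,-250,0,0,0,-300,0,0,0,-350,0], claw=40)

```text
time_s: 10.15
tcp_pos: [0.518, -0.2838, 0.3567]
tool_rot: [[-0.161, 0.987, 0.0], [0.987, 0.161, -0.001], [-0.001, 0.0, -1.0]]
force: [1.4, -1.2, -0.5]
grip_width: 0.0402
gripper_force: 0.0
```

Run:
```python
from h import *
s=r.read_state();print(s['time_s'],np.round(s['q'],2),s['tcp_pos'],s['force'],s['grip_width'],E(s['tcp_pos']))
plan(W(.003-.07,0,.36),yaw)
plan(W(.003-.07,0,.36),yaw+np.pi)
```

```text
10.15 [ 1.25  0.47 -1.12  1.52  0.42  1.42  0.27] [ 0.51797003 -0.28380967  0.35665817] [ 1.44750198 -1.22533833 -0.46494942] 0.04015974554954309 [-0.12502798 -0.29800421]
shift [298.5  55.7  -3.5] twist 1.5629
shift [298.5  55.7  -3.5] twist -1.5787
```

Emit:
apply_moves(moves=[30,6,-4,0.14,60,11,-4,0.28,90,17,-4,0.42,120,22,-4,0.56,150,28,-4,0.7,180,34,-4,0.84,210,39,-4,0.98,240,45,-4,1.12,270,50,-4,1.26,298,56,-4,1.4], claw=0, grip_force=20)

```text
time_s: 11.15
tcp_pos: [0.5254, 0.0207, 0.3584]
tool_rot: [[0.947, 0.321, 0.0], [0.321, -0.947, -0.0], [0.0, 0.001, -1.0]]
force: [-0.2, 0.1, -0.1]
grip_width: 0.0005
gripper_force: 0.0
```

Run:
```python
from h import *
s=r.read_state();print(s['time_s'],np.round(s['q'],2),s['tcp_pos'],s['force'],s['grip_width'],E(s['tcp_pos']))
plan(W(.003-.07,0,.276),yaw)
```

```text
11.15 [ 0.72  0.25 -0.96  1.67  0.21  1.33 -1.52] [0.52541403 0.0206522  0.35843646] [-0.18908092  0.11158741 -0.06627914] 0.00047422196406967016 [-0.06639182  0.00085068]
shift [-0.8  0.7 82.4] twist 0.1577
```

Emit:
apply_moves(moves=[0,0,10,0.12,0,0,40,0.157,0,0,65,0.157,0,0,74,0.157,0,0,78,0.157,0,0,81,0.157,0,0,84,0.157,0,0,86,0.157])

```text
time_s: 11.95
tcp_pos: [0.5268, 0.0187, 0.2729]
tool_rot: [[0.985, 0.173, 0.002], [0.173, -0.985, -0.0], [0.002, 0.0, -1.0]]
force: [-1.5, -0.2, 4.8]
grip_width: 0.0005
gripper_force: 2.5
```

Emit:
apply_moves(moves=[0,0,2,0,0,0,4,0,0,0,7,0,0,0,10,0,0,0,13,0,0,0,16,0,0,0,19,0,0,0,22,0,0,0,25,0])

```text
time_s: 12.85
tcp_pos: [0.5268, 0.0187, 0.2477]
tool_rot: [[0.985, 0.173, 0.002], [0.173, -0.985, -0.0], [0.002, 0.0, -1.0]]
force: [-1.0, 0.2, 4.7]
grip_width: 0.0003
gripper_force: 2.5
```

Emit:
apply_moves(moves=[0,0,6,0,0,0,12,0,0,0,18,0,0,0,24,0,0,0,30,0,0,0,36,0,0,0,42,0,0,0,47,0,0,0,51,0,0,0,54,0])

```text
time_s: 13.85
tcp_pos: [0.5268, 0.0187, 0.1933]
tool_rot: [[0.985, 0.173, 0.002], [0.173, -0.985, 0.0], [0.002, 0.0, -1.0]]
force: [-0.4, 0.9, 5.0]
grip_width: 0.0001
gripper_force: 2.5
```

Emit:
apply_moves(moves=[0,0,1,0,0,0,2,0,0,0,3,0,0,0,4,0,0,0,5,0,0,0,6,0,0,0,6.5,0])

```text
time_s: 14.55
tcp_pos: [0.5268, 0.0187, 0.1864]
tool_rot: [[0.985, 0.173, 0.001], [0.173, -0.985, 0.0], [0.001, -0.0, -1.0]]
force: [2.1, 2.2, 4.5]
grip_width: 0.0005
gripper_force: 2.4
```

Emit:
apply_moves(moves=[0,0,0.5,0,0,0,1,0,0,0,1.5,0,0,0,1.5,0])

```text
time_s: 14.95
tcp_pos: [0.5268, 0.0187, 0.1862]
tool_rot: [[0.985, 0.173, 0.002], [0.173, -0.985, -0.001], [0.001, 0.001, -1.0]]
force: [-1.2, 0.4, 16.3]
grip_width: 0.0007
gripper_force: 7.8
```

The force rose to 16 N at a jaw-top height of 186 mm, so the jaw is resting on the canvas. Next: lift off and locate the pin.

Emit:
apply_moves(moves=[0,0,-5,0,0,0,-40,0,0,0,-90,0,0,0,-140,0,0,0,-180,0,-20,40,-200,0,-40,80,-200,0,-60,120,-200,0,-70,150,-200,0,-70,150,-200,0], claw=40)

```text
time_s: 15.95
tcp_pos: [0.4801, -0.148, 0.383]
tool_rot: [[0.987, 0.163, -0.005], [0.163, -0.987, -0.001], [-0.005, 0.0, -1.0]]
force: [-0.5, -0.7, -0.8]
grip_width: 0.0403
gripper_force: 0.0
```

Run:
```python
from h import *
s=r.read_state();print(s['time_s'],np.round(s['q'],2),s['tcp_pos'],s['force'])
A=r.get_image('side')['color'][:,:,::-1];B=r.get_image('top')['color'][:,:,::-1]
cv2.imwrite('pics/sideD.png',A);cv2.imwrite('pics/topD.png',B)
f=lambda x:cv2.resize(x,None,fx=3,fy=3,interpolation=cv2.INTER_CUBIC)
print(proj(np.load('Pt.npy'),[.52,-.28,.005]),proj(np.load('Ps.npy'),[.52,-.28,.005]))
cv2.imwrite('pics/c4.png',np.hstack([f(A[190:340,280:410]),f(B[210:360,320:450])]))
```

```text
15.95 [ 1.01  0.15 -0.85  1.68  0.12  1.36 -1.27] [ 0.48011869 -0.14797865  0.38304825] [-0.46863763 -0.68700482 -0.84955836]
[421.10172385 274.89701019] [369.41437763 242.95655705]
```

View pics/c4.png

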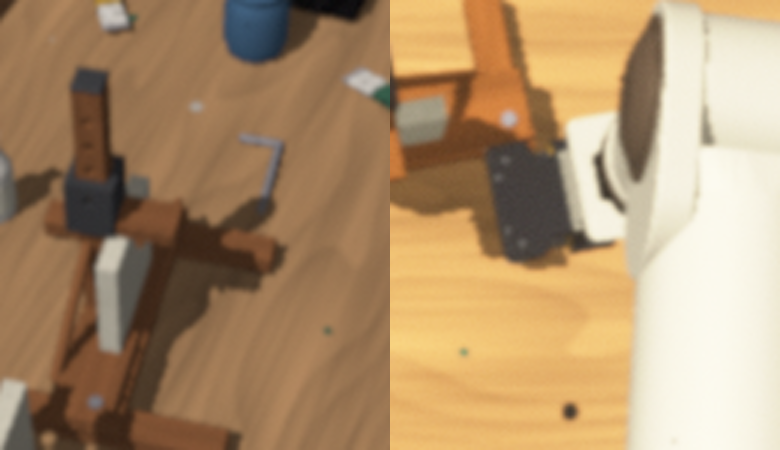

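Left crop: the clamp sits on the canvas. The pin lies flat with its bend at about (373,238), tip at (368,260) and arm end at (360,236) in full-image pixels. The arm hides it in the top view.

Run:
```python
from h import *
Ps=np.load('Ps.npy')
im=cv2.imread('pics/sideD.png')[225:268,354:382].astype(int)
# greyish pixels vs brown table: blue-minus-red small
m=(im[:,:,2]-im[:,:,0]<22)&(im.sum(2)>250)
ys,xs=np.nonzero(m);P=np.array([plane(Ps,(x+354,y+225),.005) for x,y in zip(xs,ys)])
print(len(P))
for row in m: print(''.join('#' if v else '.' for v in row))
f=lambda x,y:plane(Ps,(280+x/3,190+y/3),.005)
b,t,a=f(279,145),f(263,210),f(241,137);print('bend',b,'tip',t,'arm',a,np.linalg.norm(t-b),np.linalg.norm(a-b),np.degrees(np.arctan2(*(t-b)[::-1])))
```

```text
69
............................
............................
............................
............................
............................
............................
............................
............................
............................
............................
.......###..................
......##########............
.........###########........
................####........
.................###........
.................###........
.................###........
.................##.........
.................##.........
................##..........
................##..........
................##..........
...............###..........
...............###..........
...............##...........
...............##...........
..............###...........
..............###...........
..............##............
..............##............
.............##.............
............................
............................
............................
............................
............................
............................
............................
............................
............................
............................
............................
............................
bend [ 0.51640585 -0.30780678] tip [ 0.49647217 -0.19769142] arm [ 0.56339337 -0.30334958] 0.11190507155654714 0.04719844975517793 100.26087242409987
```

Run:
```python
from h import *
Ps=np.load('Ps.npy')
im=cv2.imread('pics/sideD.png')[225:268,354:382].astype(int)
m=(im[:,:,2]-im[:,:,0]<22)&(im.sum(2)>250)
ys,xs=np.nonzero(m)
w=lambda sel:np.array([plane(Ps,(x+354,y+225),.006) for x,y in zip(xs[sel],ys[sel])],np.float32)
S=w(ys>=14);A=w((ys<=12)&(xs<17))
L=lambda Q:cv2.fitLine(Q,cv2.DIST_HUBER,0,.01,.01)[:,0]
s,a=L(S),L(A)
M=np.array([[s[0],-a[0]],[s[1],-a[1]]]);k=np.linalg.solve(M,a[2:]-s[2:])
bend=s[2:]+k[0]*s[:2];d=s[:2]*np.sign(s[1]);h=np.arctan2(d[1],d[0])
print('bend',bend,'shank head',np.degrees(h),'arm head',np.degrees(np.arctan2(a[1],a[0])))
print('tip extent',((S-bend)@d).max())
g=bend+.021*d;print('grasp',g)
np.save('pin',np.r_[bend,h]);plan([*g,.1],h)
```

```text
bend [ 0.5187557  -0.31131423] shank head 99.43029 arm head 11.433188
tip extent 0.093411975
grasp [ 0.5153149  -0.29059803]
shift [  8.5 152.5 283.3] twist -1.5641
```

Emit:
apply_moves(moves=[2,30,0,-0.14,4,60,0,-0.28,6,90,0,-0.42,8,120,0,-0.56,14,142,20,-0.7,14,142,60,-0.84,14,142,100,-0.98,14,142,140,-1.12,14,142,180,-1.26,14,142,220,-1.4], claw=50, grip_force=30)

```text
time_s: 17.05
tcp_pos: [0.5218, -0.2764, 0.1631]
tool_rot: [[-0.012, 1.0, -0.0], [1.0, 0.012, 0.001], [0.001, -0.0, -1.0]]
force: [0.6, -1.1, -0.5]
grip_width: 0.0501
gripper_force: 0.0
```

Run:
```python
from h import *
s=r.read_state();print(s['time_s'],np.round(s['q'],2),s['tcp_pos'],s['force'])
plan([.517,-.286,.001],np.radians(99.3))
```

```text
17.05 [ 1.12  0.61 -0.92  1.75  0.55  1.06  0.01] [ 0.52180358 -0.27644515  0.16312299] [ 0.62382405 -1.12831039 -0.4760516 ]
shift [ -9.7  -4.9 162.1] twist -0.1504
```

Emit:
apply_moves(moves=[0,0,30,-0.1,0,0,60,-0.15,0,0,100,-0.15,0,0,125,-0.15,0,0,125,-0.15,0,0,125,-0.15])

```text
time_s: 17.65
tcp_pos: [0.5221, -0.277, 0.04]
tool_rot: [[-0.155, 0.988, -0.0], [0.988, 0.155, 0.002], [0.002, -0.0, -1.0]]
force: [0.7, -0.9, 1.0]
grip_width: 0.0502
gripper_force: 0.0
```

Run:
```python
from h import *
s=r.read_state();print(s['time_s'],s['tcp_pos'],s['force'])
plan([.517,-.286,.001],np.radians(99.3))
```

```text
17.65 [ 0.52210144 -0.27699184  0.0399919 ] [ 0.72966892 -0.90116957  0.9894906 ]
shift [-8.2 -6.4 39. ] twist -0.0069
```

Emit:
apply_moves(moves=[-8,-5,0,-0.006,-8,-5,12,-0.006,-8,-5,24,-0.006,-8,-5,34,-0.006,-8,-5,38,-0.006,-8,-5,39,-0.006,-8,-5,39,-0.006])

```text
time_s: 18.35
tcp_pos: [0.5174, -0.2871, 0.0005]
tool_rot: [[-0.159, 0.987, -0.001], [0.987, 0.159, 0.0], [0.0, -0.001, -1.0]]
force: [0.0, 0.0, 0.2]
grip_width: 0.05
gripper_force: 0.0
```

Emit:
apply_moves(moves=[0,0,0,0,0,0,0,0,0,0,0,0,0,0,0,0,0,0,0,0,0,0,0,0], claw=0, grip_force=40)

```text
time_s: 18.95
tcp_pos: [0.5178, -0.2875, 0.0007]
tool_rot: [[-0.159, 0.987, 0.0], [0.987, 0.159, 0.0], [0.0, 0.0, -1.0]]
force: [0.1, -0.4, -0.9]
grip_width: 0.0086
gripper_force: 40.0
```

Run:
```python
from h import *
s=r.read_state();print(s['time_s'],s['tcp_pos'],s['force'],s['grip_width'],s['gripper_force'])
```

```text
18.95 [ 0.5178243  -0.28746849  0.00073313] [ 0.13450904 -0.3688618  -0.887169  ] 0.008557430819724097 40.00728785991669
```

Emit:
apply_moves(moves=[0,0,-20,0,0,0,-60,0,0,0,-100,0,0,0,-140,0,0,25,-180,0,0,60,-210,0,35,95,-210,0,75,127,-210,0,110,127,-210,0,130,127,-210,0])

```text
time_s: 19.95
tcp_pos: [0.6229, -0.1329, 0.2125]
tool_rot: [[-0.165, 0.986, 0.001], [0.986, 0.165, 0.003], [0.002, 0.002, -1.0]]
force: [-0.7, 1.0, 0.0]
grip_width: 0.0086
gripper_force: 40.0
```

Emit:
apply_moves(moves=[10,0,0,0,14,0,0,0,14,0,0,0])

```text
time_s: 20.25
tcp_pos: [0.6203, -0.1262, 0.2113]
tool_rot: [[-0.158, 0.987, 0.0], [0.987, 0.158, -0.001], [-0.001, 0.0, -1.0]]
force: [0.1, -0.3, -1.0]
grip_width: 0.0086
gripper_force: 40.0
```

```bash
cat > look.py <<'E'
from h import *
import sys
def look(name,cx=None):
    s=r.read_state();print(s['time_s'],s['tcp_pos'],s['force'],s['grip_width'])
    A=r.get_image('side')['color'][:,:,::-1];B=r.get_image('top')['color'][:,:,::-1]
    cv2.imwrite(f'pics/{name}s.png',A);cv2.imwrite(f'pics/{name}t.png',B)
    f=lambda x:cv2.resize(x,None,fx=4,fy=4,interpolation=cv2.INTER_CUBIC)
    cv2.imwrite(f'pics/{name}.png',np.hstack([f(A[190:310,280:380]),f(B[180:300,290:390])]))
E
python3 - <<'E'
from look import *
look('c5')
H=np.array([.5949,.032]);d=np.array([-.1616,.987]);p=H-d*.145
plan([*p,.2107],np.radians(99.3))
E
```

```text
20.25 [ 0.62030816 -0.12623126  0.21126619] [ 0.06817264 -0.28519031 -0.96138257] 0.00862409781600286
shift [16.5  0.6  0.1] twist -0.0058
```

View pics/c5.png

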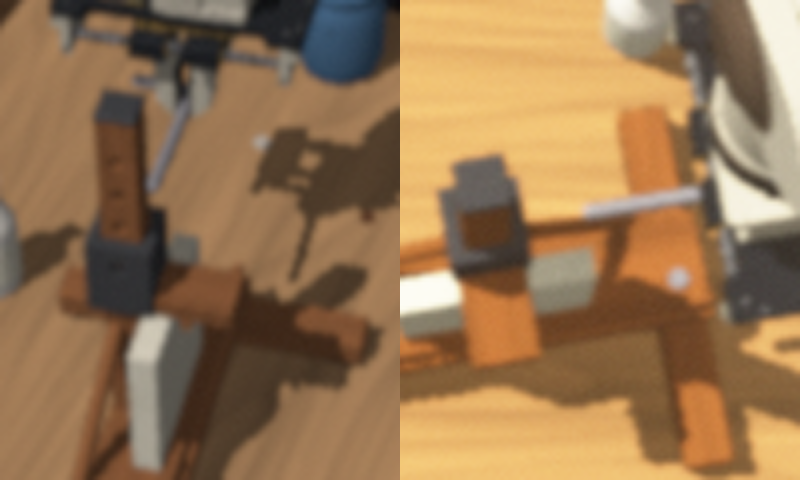

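The tip is at (318,237) in the side view and (337,233) in the top view. The near-face hole is at about (309,256.5) in the side view. I triangulate the tip height and line.

Run:
```python
from h import *
Ps=np.load('Ps.npy');Pt=np.load('Pt.npy')
s4=lambda x,y:(280+x/4,190+y/4);t4=lambda x,y:(290+(x-400)/4,180+y/4)
tip=tri(Ps,Pt,s4(153,187),t4(587,211));print('tip',tip)
s=r.read_state();T=np.array(s['tcp_pos']);d=np.array([-.1616,.987])
print('nominal tip',T[:2]+np.array(s['tool_rot'])[:2,0]*.098)
# shank points on side & top
print('top shank heading at z=.215', [plane(Pt,t4(x,y),.215) for x,y in((592,211),(695,194))])
for O2 in((.591,.031),(.5949,.032)):
  O2=np.array(O2)
  h=np.append(O2+ey*.025,.215);p=proj(Ps,h);print('hole px',(p[0]-280)*4,(p[1]-190)*4)
  for a,b in((-.023,.025),(-.023,-.025),(.023,.025)):
    h=np.append(O2+ey*b+ex*a,.234);p=proj(Ps,h);q=proj(Pt,h);print('corner',np.round([(p[0]-280)*4,(p[1]-190)*4,(q[0]-290)*4+400,(q[1]-180)*4]))
for z in(.305,.275,.245):
  p=proj(Ps,np.append(np.array([.5949,.032])+ey*.014,z));print('mast hole',(p[0]-280)*4,(p[1]-190)*4)
p=proj(Ps,T+[0,0,.0043]+np.append(d*.04,0));print('shank mid px exp',(p[0]-280)*4,(p[1]-190)*4)
p=proj(Ps,T+[0,0,.0043]+np.append(d*.098,0));print('tip px exp',(p[0]-280)*4,(p[1]-190)*4)
```

```text
tip [ 0.60219497 -0.03223367  0.21648745]
nominal tip [ 0.60505264 -0.03065895]
top shank heading at z=.215 [array([ 0.60335763, -0.03511381]), array([ 0.61358499, -0.09866369])]
hole px 119.32668280923167 272.30508148126296
corner [150. 258. 450. 270.]
corner [168. 210. 532. 256.]
corner [ 86. 248. 437. 196.]
hole px 113.6988292002925 271.6897075287352
corner [144. 258. 448. 264.]
corner [163. 210. 530. 249.]
corner [ 81. 247. 435. 190.]
mast hole 112.49864085226977 166.21670103164718
mast hole 114.37207688367766 198.84043729992447
mast hole 116.18343791500638 230.38320875409545
shank mid px exp 168.19701600095937 137.99190626044526
tip px exp 147.85728565433533 188.50823447871778
```

Emit:
apply_moves(moves=[8,0.6,0,-0.006,16,0.6,0,-0.006,24,0.6,0,-0.006,30,0.6,0,-0.006,34,0.6,0,-0.006,38,0.6,0,-0.006,41,0.6,0,-0.006,43,0.6,0,-0.006,45,0.6,0,-0.006])

```text
time_s: 21.25
tcp_pos: [0.6141, -0.0808, 0.2108]
tool_rot: [[-0.164, 0.986, 0.001], [0.986, 0.164, -0.0], [-0.0, 0.001, -1.0]]
force: [1.1, 0.7, -1.2]
grip_width: 0.0087
gripper_force: 40.0
```

Emit:
apply_moves(moves=[2,0,0,0,4,0,0,0,6,0,0,0,8,0,0,0,10,0,0,0])

```text
time_s: 21.75
tcp_pos: [0.6123, -0.0707, 0.2108]
tool_rot: [[-0.164, 0.986, 0.0], [0.986, 0.164, -0.0], [-0.0, 0.0, -1.0]]
force: [1.9, 0.3, -0.3]
grip_width: 0.0088
gripper_force: 40.0
```

Emit:
apply_moves(moves=[3,0,0,0,6,0,0,0,9,0,0,0,12,0,0,0,15,0,0,0])

```text
time_s: 22.25
tcp_pos: [0.6098, -0.0558, 0.2108]
tool_rot: [[-0.164, 0.986, 0.0], [0.986, 0.164, -0.0], [-0.0, 0.0, -1.0]]
force: [3.2, -0.3, -0.4]
grip_width: 0.0085
gripper_force: 40.0
```

Run:
```python
from look import *
look('c6')
```

```text
22.25 [ 0.60978902 -0.0557721   0.2108171 ] [ 3.21101188 -0.26757907 -0.43490557] 0.00849934397110559
```

View pics/c6.png

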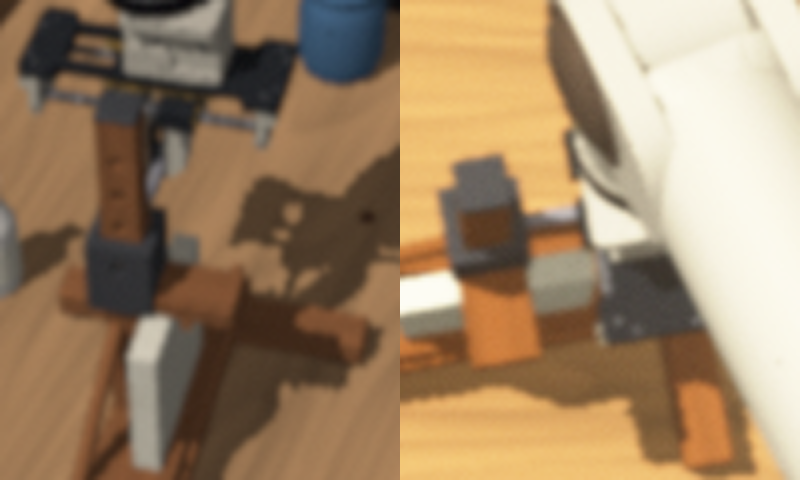

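The shank runs into the clamp's cheek: in the top crop it spans (585,215) to (525,220), with no axial force. I keep pushing and relieve the small side force.

Emit:
apply_moves(moves=[2,1,0,0,4,1.5,0,0,6,1.5,0,0,8,1.5,0,0,10,1.5,0,0,12,1.5,0,0,14,1.5,0,0,16,1.5,0,0,18,1.5,0,0,20,1.5,0,0])

```text
time_s: 23.35
tcp_pos: [0.6078, -0.0358, 0.2108]
tool_rot: [[-0.164, 0.986, 0.0], [0.986, 0.164, 0.0], [0.0, 0.0, -1.0]]
force: [-0.6, -0.6, -0.8]
grip_width: 0.0087
gripper_force: 40.0
```

```bash
cat > tip.py <<'E'
from h import *
s=r.read_state();print(s['time_s'],s['tcp_pos'],s['force'],s['ft_torque'])
A=r.get_image('side')['color'][:,:,::-1];B=cv2.imread('pics/c5s.png')
D=A.mean(2)-B.mean(2);print(np.round(D[248:268,298:318]).astype(int))
E
python3 tip.py
```

```text
23.35 [ 0.60784469 -0.0358434   0.21075653] [-0.57100277 -0.61320308 -0.84225186] [-0.00429482 -0.12592236  0.02368992]
[[-1  0  1  1  1  0  0  1  0  0 -1  0 -1  0  1  0  0  1  2  1]
 [-1  1  0 -1  0  0  1 -1 -1  0  0  1  1  1  2  2  0  0  0  1]
 [ 0  0  0  0  1  0  0  1  0 -1  1  0  1  0  0  0 -1  0  1  0]
 [ 1 -1  0 -1  2 -1 -1  0  0 -1  0  0  0  0  0  0  0  0  2  0]
 [-1  0  1  1  1  0  0  0 -1  0  0 -1  0  1 -1  0  0  1  0  0]
 [ 0  1  0  0 -1  0  1  1 -2 -1  0  0  0  0  0 -1  1  0  0  2]
 [-1  0  0  0 -1  0  0  0 -1  2  6  8  4  1  0  0  1 -1  0  1]
 [ 0  0  0  0  1  0  1  0  2 18 32 30 14  2  0  1  0 -1  0 -1]
 [ 0  0  0  1  1  1  0  1  9 39 63 58 34  8  1 -1 -1  0  0  1]
 [ 1  0  0  0 -1  0 -1  1 15 47 72 66 38 10  0  0  0  0 -2  1]
 [ 0  1  0  0  1  1  1  0 10 35 55 50 23  2 -1  0  0  0 -1  0]
 [ 1  0  0  1  0  0  0  1  4 17 27 23  7 -4 -2  0  0  2 -1  0]
 [ 0  0  1 -1  0  1  0 -4 -1  2  7  2  0 -3 -1  0  0  0  0  1]
 [-1  0  1 -1 -1  1  1 -2 -1  0  1  0 -2 -1 -1  0  0  0  0  0]
 [ 0 -1 -1  0  0  0  1  0  0  0  0  2  0  0  0 -1  0  0  0  2]
 [-1  1  0 -1 -1 -1 -2  0  1  1 -2  0 -1  1  1  0  0  1  0 -1]
 [-1  0 -1  0 -1  1  0  0 -1 -1  0  1 -1  1  1 -1  0  0 -1  0]
 [ 1 -1 -1  1  0  1  0  0  0  1  1 -2  0 -1  1  0  0  0  1  0]
 [ 0  1 -1  0  0 -2  0 -1  0  1 -1  1  0  0  0 -1  1  0  1  1]
 [-1  0  0  0  0  0  0  1  1  1  0  1  1 -1  0  1  1  1  1  1]]
```

The tip shows as a bright spot at (308,257). I push about 8 mm more so it stands clear.

Emit:
apply_moves(moves=[2,0,0,0,4,0,0,0,6,0,0,0,8,0,0,0,8,0,0,0])

```text
time_s: 23.9
tcp_pos: [0.6065, -0.0276, 0.2108]
tool_rot: [[-0.165, 0.986, 0.0], [0.986, 0.165, 0.0], [0.0, 0.0, -1.0]]
force: [0.5, 0.3, -0.8]
grip_width: 0.008
gripper_force: 40.0
```

```bash
python3 tip.py | head -14
```

```text
23.9 [ 0.60650236 -0.02763342  0.21080831] [ 0.49593876  0.32577827 -0.82795431] [-0.04432288 -0.0765715   0.05030104]
[[ -1  -1   0   1   1   0   0   2  -1   0  -1   0  -1   0   1   0  -1   2
    2   0]
 [ -1   0   1  -1  -1   0   1  -1  -1   0  -1   1   1   2   2   1  -1   0
    0   0]
 [ -1   0   1   0   1   0   1   1  -1   0   0   0   1  -1   0  -1   0   1
    0   0]
 [  0  -1   0   0   1   1  -1   0  -1  -2  -1   0   0   0   0   0   0   0
    1   1]
 [  0   0   1   1   1   0   1  -1   1  -1   0   1   0   0   0   0   1  -1
    2   0]
 [  0   0  -1   1   1  -2   1   0  -1  -1   0   0   0  -1   0  -1   2   0
    0   2]
 [  0  -1   0   0  -2   0   0   1   0   1   7   8   2   2  -1   0   1   0
```

Released next: open slightly, rise straight up, then back away.

Emit:
apply_moves(moves=[0,0,0,0,0,0,0,0,0,0,0,0,0,0,-15,0,0,0,-50,0,0,0,-100,0,0,0,-150,0,0,0,-200,0,-40,0,-200,0,-80,0,-200,0], claw=40)

```text
time_s: 24.95
tcp_pos: [0.6208, -0.1056, 0.4152]
tool_rot: [[-0.169, 0.986, 0.006], [0.986, 0.169, -0.001], [-0.002, 0.006, -1.0]]
force: [0.2, -0.8, -0.8]
grip_width: 0.0405
gripper_force: 0.0
```

Emit:
apply_moves(moves=[-50,0,0,0,-100,0,0,0,-150,0,0,0,-200,0,0,0,-220,0,0,0,-220,0,0,0])

```text
time_s: 25.55
tcp_pos: [0.6551, -0.3295, 0.4103]
tool_rot: [[-0.157, 0.988, -0.0], [0.988, 0.157, 0.0], [0.0, -0.0, -1.0]]
force: [-1.0, 0.3, -0.2]
grip_width: 0.04
gripper_force: 0.0
```

Run:
```python
from look import *
look('c7')
```

```text
25.55 [ 0.65505778 -0.32951941  0.41026511] [-0.96822435  0.329365   -0.24721144] 0.040024907662421554
```

View pics/c7.png

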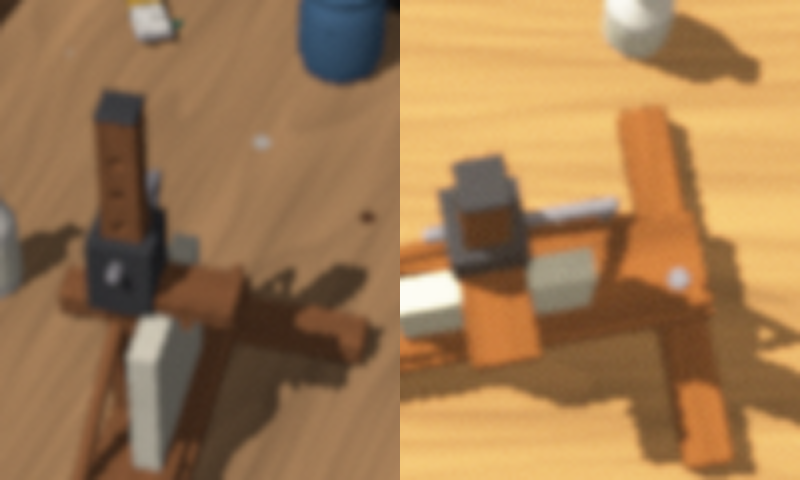

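The pin is through: its tip stands out past the near cheek at (432,235) in the top crop and (115,270) in the side crop. The bend is on the far side at (612,207). The jaw is on the canvas, which is still standing. I hand the job in.

```bash
python3 -c "
from cell import r
print(r.finish_job())"
```

```text
the job is handed in; nothing more can be done
None
```

I pulled the pin and laid it on the table, brought the clamp down 90 mm onto the short canvas, and pushed the pin back through with its tip showing; the job is handed in at about 26 s, result not reported.

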